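# Strip the stud and sort the optics hardware

### The job

Take down the parts on the stud of the magnetic base one at a time in the order they come off - brass knurled nut, then white spacer, then angle bracket - and put each into its tray before taking the next: nuts in the yellow tray, spacers in the blue, brackets in the green. The orange spacer lying loose also goes into the blue tray, beside the white one, and the steel pillar post into the red tray; each part must stand on the tray floor the same way up as you found it. Leave the microscope objective standing where it is.

Things in the scene. Friction and masses are not known exactly. Their poses are not given: they have to be found in the camera images.
- nut: Brass knurled thumb nut, 20 mm tall: collar 20 mm in diameter and 8 mm high below, knurled disc 26 mm in diameter and 12 mm high above. Already unscrewed: it sits loosely on the white spacer around the stud and lifts straight off. Origin: centre of its underside, 45 mm above the table at the start; z up along the stud.
- spacer: White spacer ring on the stud between nut and bracket, 38 mm outside diameter, 11 mm bore, 25 mm tall. Origin: centre of its underside, z up along the bore. Its underside starts 20 mm above the table. The fixed vertical stud, 8 mm thick, rises to 62 mm above the table from a fixed dark magnetic base, a disc 80 mm in diameter and 12 mm high; the spacer lifts straight off.
- bracket: Aluminium angle bracket, lowest on the stud. Foot 70 mm long (its x, -16 to +54 mm), 30 mm wide (y), 8 mm thick; an upright plate (x 46 to 54 mm, 30 mm wide) ends 44 mm above the foot's underside. Origin: centre of the foot's 11 mm stud hole, at the underside, z up; it starts on the stud's axis, 12 mm above the table, resting on the magnetic base.
- orange_spacer: Orange spacer ring lying flat and loose on the table, 38 mm outside diameter, 11 mm bore, 25 mm tall. Origin: centre of its underside, z up along the bore.
- post: Stainless steel pillar post standing on the table, 50 mm tall, 25 mm in diameter, with a foot flange 34 mm in diameter and 6 mm high. Origin: centre of its underside, z up.
- nut_tray: Open yellow plastic tray for nuts, fixed: 116 (its x) by 96 mm (y), 14 mm high, walls and floor 3 mm thick. On its -x side a label ledge 8 mm high, 26 mm deep, its card showing a knurled nut. Origin: centre of the underside without the ledge, z up.
- spacer_tray: Open blue plastic tray for spacers, fixed: 116 (its x) by 96 mm (y), 14 mm high, walls and floor 3 mm thick. On its -x side a label ledge 8 mm high, 26 mm deep, its card showing a ring. Origin: centre of the underside without the ledge, z up. Takes both spacers side by side along its x.
- bracket_tray: Open green plastic tray for brackets, fixed: 116 (its x) by 96 mm (y), 14 mm high, walls and floor 3 mm thick. On its -x side a label ledge 8 mm high, 26 mm deep, its card showing an angle. Origin: centre of the underside without the ledge, z up. The bracket fits with its length along the tray's x, either way round.
- post_tray: Open red plastic tray for pillar posts, fixed: 116 (its x) by 96 mm (y), 14 mm high, walls and floor 3 mm thick. On its -x side a label ledge 8 mm high, 26 mm deep, its card showing a post with a foot. Origin: centre of the underside without the ledge, z up.
- objective: Bystander: microscope objective standing nose up on the table among the loose parts, white with black foot, dark band and green ring, 34 mm in diameter, 57 mm tall. Origin: centre of its underside. Not to be disturbed.
Things that resemble listed ones, but are neither listed nor needed, are in the scene too. Of the things that look like the bracket_tray, take the one that is farthest to the robot's right at the start.

How it is judged:
On the way, in this order (a step that is already met when the one before it is completed fails the run):
1. the nut stands in the yellow tray while the white spacer and the bracket are still on the stud (x of nut in the frame of nut_tray between -0.046 and 0.046 m and y of nut in the frame of nut_tray between -0.036 and 0.036 m and z of nut in the frame of nut_tray between -0.001 and 0.007 m and angle between nut's own z axis and vertical below 0.12 rad and contact force between nut and the fingers below 0.1 N and distance of each of spacer, bracket from where it was at the start of the episode below 0.012 m), for 0.2 s.
2. the white spacer stands in the blue tray while the bracket is still on the stud (x of spacer in the frame of spacer_tray between -0.04 and 0.04 m and y of spacer in the frame of spacer_tray between -0.03 and 0.03 m and z of spacer in the frame of spacer_tray between -0.001 and 0.007 m and angle between spacer's own z axis and vertical below 0.12 rad and contact force between spacer and the fingers below 0.1 N and distance of bracket from where it was at the start of the episode below 0.012 m), for 0.2 s.
3. the bracket stands on its foot in the green tray (x of bracket in the frame of bracket_tray between -0.055 and 0.055 m and y of bracket in the frame of bracket_tray between -0.045 and 0.045 m and z of bracket in the frame of bracket_tray between -0.001 and 0.007 m and angle between bracket's own z axis and vertical below 0.12 rad and contact force between bracket and the fingers below 0.1 N), for 0.2 s.
At the end, for the whole second after the job is handed in: Nut in the yellow tray, both spacers in the blue, bracket in the green, post in the red: each standing directly on the tray floor (origin within 4 mm of floor height, inside the walls), upright within 0.12 rad, released and at rest (x of nut in the frame of nut_tray between -0.046 and 0.046 m and y of nut in the frame of nut_tray between -0.036 and 0.036 m and z of nut in the frame of nut_tray between -0.001 and 0.007 m and angle between each of nut, spacer, bracket, orange_spacer, post's own z axis and vertical below 0.12 rad and x of spacer in the frame of spacer_tray between -0.04 and 0.04 m and y of spacer in the frame of spacer_tray between -0.03 and 0.03 m and z of spacer in the frame of spacer_tray between -0.001 and 0.007 m and x of bracket in the frame of bracket_tray between -0.055 and 0.055 m and y of bracket in the frame of bracket_tray between -0.045 and 0.045 m and z of bracket in the frame of bracket_tray between -0.001 and 0.007 m and x of orange_spacer in the frame of spacer_tray between -0.04 and 0.04 m and y of orange_spacer in the frame of spacer_tray between -0.03 and 0.03 m and z of orange_spacer in the frame of spacer_tray between -0.001 and 0.007 m and x of post in the frame of post_tray between -0.042 and 0.042 m and y of post in the frame of post_tray between -0.032 and 0.032 m and z of post in the frame of post_tray between -0.001 and 0.007 m and linear speed of each of nut, spacer, bracket, orange_spacer, post below 0.02 m/s); the robot touches nothing.
It fails at once if the objective is pushed more than 12 mm or tipped (distance of objective from where it was at the start of the episode above 0.012 m or angle between objective's own z axis and vertical above 0.2 rad).
It also fails if it takes over 120 s, if anything falls off the work surface, if the arm or the gripper's body presses on something with over 40 N, if the wrist force passes 120 N, or if a joint passes its speed limit or range.

### The arm

A 6-joint arm with a two-finger parallel gripper is mounted at the origin on the work surface. World frame = base frame: x ahead of the robot, y to its left, z up, the work surface at z = 0. Lengths are in m, angles in rad, forces in N, time in s.
With the tool pointing down it reaches from about 0.35 to 0.725 m from the base axis. Payload 4.3 kg.
Tool frame: the origin (TCP) lies at the very end of the fingers, on their centre line; the grasp point (between the pads) lies 19 mm behind it (grip_point_offset is the distance from the TCP to the grasp point, in m); z points along the fingers, y is the line along which they close (so a half turn about z gives the same grasp; the last joint's range is limited). The gripper opens to 85 mm and grips with 20 to 120 N. Pads are 22 mm wide; open, the fingers measure 114 mm over their backs; the gripper's body (76 mm by 85 mm) begins 54 mm behind the grasp point. The pads swing forward as they close: fully open they stand 13 mm farther back than shut.
Start: joints at [-1.268, 0.377, 0.081, 1.274, 0, 1.46], TCP at [0.231, -0.527, 0.231] pointing down, gripper open.
Joint ranges: [-2.72, 2.72], [-0.84, 1.66], [-1.02, 1.22], [-1.77, 2.12], [-1.37, 1.28], [-3.14, 3.14]. Speed limits (rad/s): [2.57, 2.57, 3.14, 3.14, 3.14, 3.14].

### API

Orientations are given as a unit quaternion [x, y, z, w].
In Python, from rig import * gives the robot as it stands.
- The arm moves only by the tool move_arm, never from a script. Its argument "deltas" is one flat list of numbers, 7 for each row, row after row: the closure, from 0 (fully open) to 1 (shut), then the shift along the tool's x, y, z in mm, then the turn, a rotation vector about the tool's x, y, z in degrees. In form: [fingers, dx, dy, dz, wx, wy, wz, fingers, dx, dy, dz, wx, wy, wz, ...]. A call has 1 to 20 rows; each row shifts and turns the commanded pose from where the row before left it, along the tool's axes as they then stand; what a row does not reach is not made up. A row lasts 1/12 s, in which the tool goes at most 41.7 mm and 7.16 degrees, less where a joint would pass 70% of its speed; a pose out of reach is approached as far as the arm can. A call is refused whole if a number of a shift passes 41.7 or a number of a turn 7.16, either way. A call with a gripper value outside its range is refused whole. The fingers move at their own pace and stop on an object; "grip_force" is the grip in N (left out, the last holds). Time passes only in rows, so rows that do not move let the fingers close. It gives the time, the measured TCP pose, the force, the opening and the grip force at its end, in the units of the state.
- state(): the state, without advancing time (a new reading comes with each control period).
- camera(name): name is "scene" or "top" or "wrist"; returns a dict with "color" (400x640x3 uint8, red, green, blue), "K" (3x3 intrinsics, pixels), "dist" ([k1, k2, p1, p2, k3] as OpenCV has them; the pictures are not rectified), "R" (3x3) and "t" (3): a world point X has camera coordinates R X + t; the wrist camera has in their place "mount" (4x4, takes a point from camera to tool coordinates, whose origin is the TCP and whose axes are the flange's). Camera axes: x right, y down, z forward; pixel columns grow to the right and rows downward; lengths in m; the calibration is good to about 2 mm. A picture is of the moment at which its call begins: read the wrist's pose just before it. There is no depth.
- hand_in(): hands the job in; it is judged then, once.
The state is a dict: "t": time; "q": joint angles; "qvel": joint speeds; "joint_efforts": joint torques, N m; "position": TCP position; "eef_rot": TCP orientation; "contact_force": force on the tool from outside, world axes, zero at the start; "ft_torque": the same for the moment, N m; "grip_width": finger opening in m; "finger_force": force on a finger pad.
Only numpy, scipy, OpenCV 4.12 (cv2) and the standard library are available. Lean on these libraries where they do the work, as an engineer would, in place of code of your own. Each camera call takes 0.05 s, during which the arm holds its last target. There are 200 camera calls.

## Working session

There is one attempt and no reset: what is moved stays moved. The work goes in short steps, Python scripts to look and compute and a tool call to move; the robot and the scene stay as the last step left them, time stands still between calls to the robot, and variables do not carry over. Pictures are saved under pics/ and viewed, at most 14 in all, crops included, and the job is handed in when it is done.

Besides the shell and the picture viewer there is one more tool, called after "Request:" as a command line: name --argument value ..., lists and objects as JSON in quotes. move_arm: Moves the arm, as the interface text tells. Its arguments: {"type":"object","properties":{"deltas":{"type":"array"},"grip_force":{"type":"number"}},"required":["deltas"]}

```bash
ls; mkdir -p pics; cat > h.py <<'E'
import numpy as np, cv2
from rig import *
def save(n,f):
    c=camera(n); cv2.imwrite(f,c["color"][:,:,::-1]); return c
def ray(c,u,v):
    p=cv2.undistortPoints(np.array([[[u,v]]],float),np.array(c["K"]),np.array(c["dist"]))[0,0]
    return np.array([p[0],p[1],1.])
def px2w(c,u,v,z):
    R=np.array(c["R"]);t=np.array(c["t"]); d=R.T@ray(c,u,v); o=-R.T@t
    return o+d*(z-o[2])/d[2]
E
python3 - <<'E'
from h import *
import pickle
s=state(); print(s)
for n in ["top","scene"]:
    c=save(n,f"pics/{n}0.png"); pickle.dump(c,open(n+".pkl","wb")); print(c["K"],c["R"],c["t"])
E
```

```text
pics
{'t': 0.0, 'q': array([-1.26827931e+00,  3.78032956e-01,  7.96179975e-02,  1.27440279e+00,
       -2.48735874e-05,  1.46049652e+00]), 'qvel': array([-0.00104042, -0.00064213, -0.00043077,  0.00048383, -0.00027665,
       -0.00086887]), 'joint_efforts': array([ 2.35099806e-04, -4.63600302e+01,  2.69876736e+01,  2.06542877e-02,
       -3.01467699e-04,  8.56311971e-06]), 'position': array([ 0.23048507, -0.52606188,  0.23037501]), 'eef_rot': array([ 9.78772804e-01,  2.04945789e-01, -1.09367879e-04, -1.00485255e-03]), 'contact_force': array([-0.6968356 ,  0.24097858, -0.20248439]), 'ft_torque': array([0.03850867, 0.02657481, 0.03213257]), 'finger_force': 0.0, 'grip_width': 0.08552840764078888}
[[377.29317753   0.         321.22726876]
 [  0.         377.29317753 197.12845111]
 [  0.           0.           1.        ]] [[-0.01746627 -0.99942961 -0.02890318]
 [-0.98609086  0.02199753 -0.164745  ]
 [ 0.16528683  0.02562368 -0.98591262]] [0.12448118 0.45650941 0.99454693]
[[399.90304083   0.         315.14579631]
 [  0.         399.90304083 194.45768672]
 [  0.           0.           1.        ]] [[ 0.57452976  0.81847603  0.00354262]
 [ 0.45555786 -0.31617725 -0.83216524]
 [-0.67998721  0.47971756 -0.55451642]] [-0.33093449 -0.11271289  1.38318633]
```

View pics/top0.png

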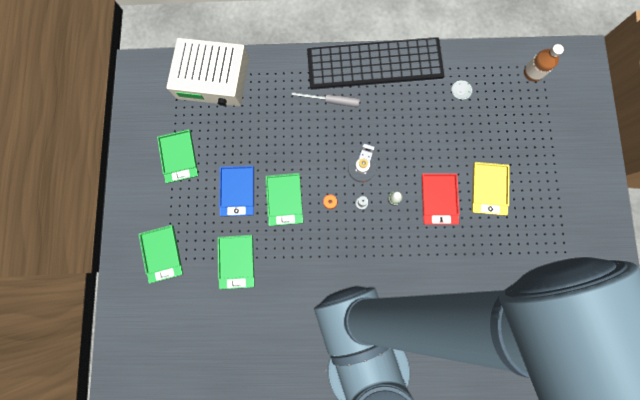

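View pics/scene0.png

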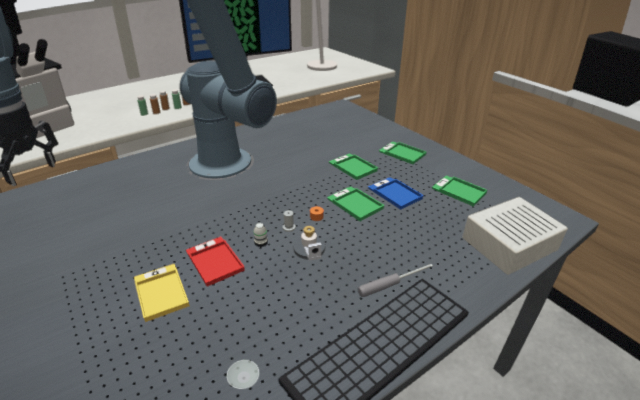

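Candidates: green trays at top px (285,199), (178,156), (160,254) and (235,262). Image right is -y, so the rightmost is (285,199). For the post, (362,202) is grey with a flange and (396,198) looks like the objective. The orange spacer is at (330,201) and the stud stack at (364,162). I'll check these in a crop.

```bash
python3 - <<'E'
from h import *
import pickle
c=pickle.load(open("top.pkl","rb")); im=c["color"]
hsv=cv2.cvtColor(im,cv2.COLOR_RGB2HSV)
R=np.array(c["R"]);t=np.array(c["t"]); print("cam",-R.T@t)
for n,lo,hi in [("yellow",22,34),("blue",105,125),("green",50,75),("red",0,4),("orange",6,16)]:
    m=cv2.inRange(hsv,(lo,150,70),(hi,255,255))
    m=cv2.morphologyEx(m,cv2.MORPH_CLOSE,np.ones((3,3)))
    k,l,st,ce=cv2.connectedComponentsWithStats(m)
    for i in range(1,k):
        if st[i,4]<60: continue
        cn=max(cv2.findContours((l==i).astype(np.uint8),0,2)[0],key=cv2.contourArea)
        P=np.array([px2w(c,u,v,0.012 if n!="orange" else .025)[:2] for u,v in cn[:,0,:]])
        r=cv2.minAreaRect((P*1000).astype(np.float32)); print(n,ce[i].round(),st[i,4],np.round(r[0]),np.round(r[1]),round(r[2],1))
for n,u,v,z in [("nut",364,163,.065),("post",362,202,.05),("obj",396,198,.05)]: print(n,px2w(c,u,v,z))
x=cv2.resize(im[130:230,300:440],None,fx=5.5,fy=5.5,interpolation=cv2.INTER_CUBIC); cv2.imwrite("pics/crop1.png",x[:,:,::-1])
E
```

```text
cam [0.28794847 0.08888414 1.05934191]
yellow [506. 183.] 84 [ 491. -395.] [ 20. 111.] 84.4
blue [236. 188.] 1444 [489. 358.] [140.  97.] 0.9
red [440. 196.] 1563 [ 453. -215.] [ 98. 139.] 88.6
orange [546.  60.] 275 [ 855. -550.] [56. 58.] 41.9
orange [329. 201.] 95 [449.  92.] [33. 36.] 88.7
nut [ 0.54567884 -0.00266678  0.065     ]
post [0.44137618 0.00526251 0.05      ]
obj [ 0.4502777  -0.08663498  0.05      ]
```

View pics/crop1.png

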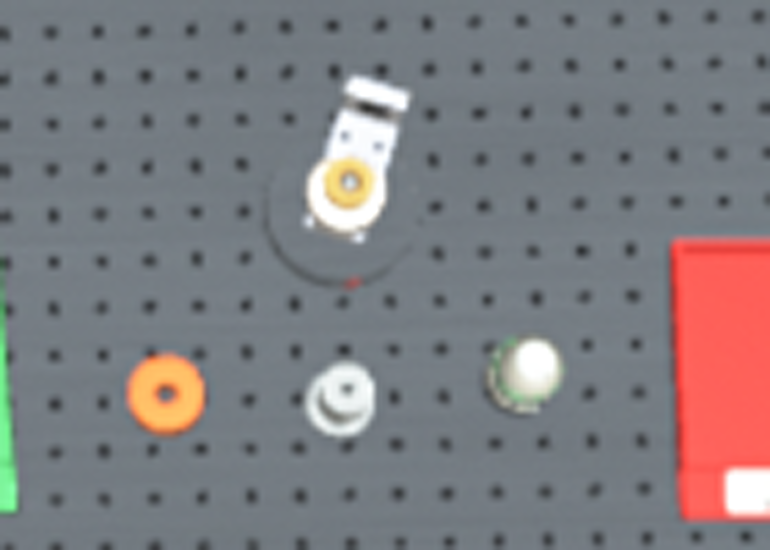

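The crop shows the nut/stud top at px (363.5,163), with the bracket upright at (369,147) pointing away and slightly right. The post with its foot flange is at (362,202), the objective with its green ring at (396,198) and the orange ring at (330,201). Next I fix the yellow and green tray fits.

```bash
python3 - <<'E'
from h import *
import pickle
c=pickle.load(open("top.pkl","rb")); im=c["color"]
hsv=cv2.cvtColor(im,cv2.COLOR_RGB2HSV)
print(hsv[185,490],hsv[195,285],hsv[190,440],hsv[190,236])
for n,u,v in [("yellow",490,185),("blue",236,190),("green",285,195),("red",440,190)]:
    h=int(hsv[v,u,0]); m=cv2.inRange(hsv,(max(h-6,0),110,60),(h+6,255,255))
    m=cv2.morphologyEx(m,cv2.MORPH_CLOSE,np.ones((3,3)))
    k,l,st,ce=cv2.connectedComponentsWithStats(m); i=l[v,u]
    cn=max(cv2.findContours((l==i).astype(np.uint8),0,2)[0],key=cv2.contourArea)
    P=np.array([px2w(c,a,b,.012)[:2] for a,b in cn[:,0,:]])
    r=cv2.minAreaRect((P*1000).astype(np.float32)); print(n,st[i],np.round(r[0]),np.round(r[1]),round(r[2],1))
    print(np.round(cv2.boxPoints(r)).tolist())
f=lambda x,y:(300+x/5.5,130+y/5.5)
for n,x,y,z in [("nut",349,182,.065),("spacer",346,192,.045),("post top",347,393,.05),("post base",341,400,.003),("obj top",538,362,.055),("obj base",520,383,.005),("orange",166,393,.025),("upL",349,76,.056),("upR",409,92,.056),("base",345,215,.012)]:
    print(n,np.round(px2w(c,*f(x,y),z)*1000,1))
E
```

```text
[ 30 112 255] [ 67 128 241] [  1 167 254] [108 172 246]
yellow [ 473  162   36   53 1583] [ 479. -358.] [ 97. 144.] 83.9
[[402.0, -399.0], [545.0, -414.0], [556.0, -318.0], [413.0, -302.0]]
blue [ 219  166   35   50 1570] [489. 359.] [144.  98.] 0.7
[[416.0, 407.0], [418.0, 309.0], [562.0, 311.0], [560.0, 409.0]]
green [ 266  174   37   52 1517] [461. 222.] [142.  98.] 3.6
[[387.0, 267.0], [393.0, 169.0], [535.0, 178.0], [528.0, 276.0]]
red [ 422  174   37   51 1630] [ 452. -216.] [ 99. 143.] 87.8
[[379.0, -263.0], [521.0, -268.0], [525.0, -169.0], [382.0, -163.0]]
nut [545.5  -1.2  65. ]
spacer [545.5  -1.3  45. ]
post top [442.8   2.3  50. ]
post base [446.4   1.4   3. ]
obj top [455.3 -90.9  55. ]
obj base [452.9 -90.1   5. ]
orange [448.6  91.1  25. ]
upL [602.4  -4.   56. ]
upR [593.3 -33.6  56. ]
base [541.7  -3.3  12. ]
```

Request:
move_arm --deltas '[0.3,0,0,0,0,0,-7,0.3,0,0,0,0,0,-7,0.3,0,0,0,0,0,-7,0.3,0,0,0,0,0,-7,0.3,0,0,0,0,0,-7,0.3,0,0,0,0,0,-7,0.3,0,0,0,0,0,-7,0.3,0,0,0,0,0,-7,0.3,0,0,0,0,0,-7,0.3,0,0,0,0,0,-7,0.3,0,0,0,0,0,-7,0.3,0,0,0,0,0,-7,0.3,0,0,0,0,0,-7,0.3,0,0,0,0,0,-7,0.3,0,0,0,0,0,-7,0.3,0,0,0,0,0,-7,0.3,0,0,0,0,0,-7,0.3,0,0,0,0,0,-7,0.3,0,0,0,0,0,-7,0.3,0,0,0,0,0,-7]' --grip_force 40

```text
t: 1.77
position: [0.2306, -0.5263, 0.2307]
eef_rot: [0.139, 0.99, 0.001, -0.0]
contact_force: [0.4, -0.3, -0.6]
grip_width: 0.0597
finger_force: 0.0
```

Request:
move_arm --deltas '[0.3,-7.8,29.6,0,0,0,0,0.3,-7.8,29.6,0,0,0,0,0.3,-7.8,29.6,0,0,0,0,0.3,-7.8,29.6,0,0,0,0,0.3,-7.8,29.6,0,0,0,0,0.3,-7.8,29.6,0,0,0,0,0.3,-7.8,29.6,0,0,0,0,0.3,-7.8,29.6,0,0,0,0,0.3,-7.8,29.6,0,0,0,0,0.3,-7.8,29.6,0,0,0,0,0.3,-7.8,29.6,0,0,0,0,0.3,-7.8,29.6,0,0,0,0,0.3,-7.8,29.6,0,0,0,0,0.3,-7.8,29.6,0,0,0,0,0.3,-7.8,29.6,0,0,0,0,0.3,-7.8,29.6,0,0,0,0,0.3,-7.8,29.6,0,0,0,0,0.3,-7.8,29.6,0,0,0,0,0.3,-7.8,29.6,0,0,0,0,0.3,-7.8,29.6,0,0,0,0]'

```text
t: 3.43
position: [0.5472, -0.001, 0.2308]
eef_rot: [0.142, 0.99, -0.0, -0.0]
contact_force: [0.7, -0.8, 0.0]
grip_width: 0.0596
finger_force: 0.0
```

```bash
cat >> h.py <<'E'
from scipy.spatial.transform import Rotation as Ro
def pose():
    s=state(); R=Ro.from_quat(s["eef_rot"]).as_matrix(); return np.array(s["position"]),R
def yaw(R): return np.degrees(np.arctan2(R[1,0],R[0,0]))
def go(x,y,z,psi=None):   # mm, deg -> shifts in tool axes now, and the turn
    p,R=pose(); d=R.T@(np.array([x,y,z])-p*1000)
    w=None
    if psi is not None: w=-((psi-yaw(R)+180)%360-180)
    print("p",(p*1000).round(1),"yaw",yaw(R).round(1),"tool shift",d.round(1),"wz",w, "tilt",np.degrees(np.arccos(-R[2,2])).round(2))
def wcam(f):
    p,R=pose(); c=save("wrist",f); M=np.array(c["mount"]); T=np.eye(4);T[:3,:3]=R;T[:3,3]=p
    W=T@M; c["R"]=W[:3,:3].T; c["t"]=-W[:3,:3].T@W[:3,3]; return c
E
python3 - <<'E'
from h import *
import pickle
print(state()["t"],state()["grip_width"])
go(545.5,-1.5,200,162.5)
c=wcam("pics/w1.png"); pickle.dump(c,open("w1.pkl","wb")); print(c["mount"],c["K"])
E
```

```text
3.4333 0.05958823052855017
p [547.2  -1.  230.8] yaw 163.7 tool shift [ 1.5 -0.9 30.8] wz 1.1618811924556098 tilt 0.06
[[-6.32905506e-04 -9.62838283e-01 -2.70077840e-01  6.80437189e-02]
 [ 9.99999019e-01 -2.71802966e-04 -1.37442815e-03  1.68500452e-03]
 [ 1.24994408e-03 -2.70078444e-01  9.62837510e-01 -1.42679204e-01]
 [ 0.00000000e+00  0.00000000e+00  0.00000000e+00  1.00000000e+00]] [[306.22324567   0.         320.53905004]
 [  0.         306.22324567 199.60201129]
 [  0.           0.           1.        ]]
```

View pics/w1.png

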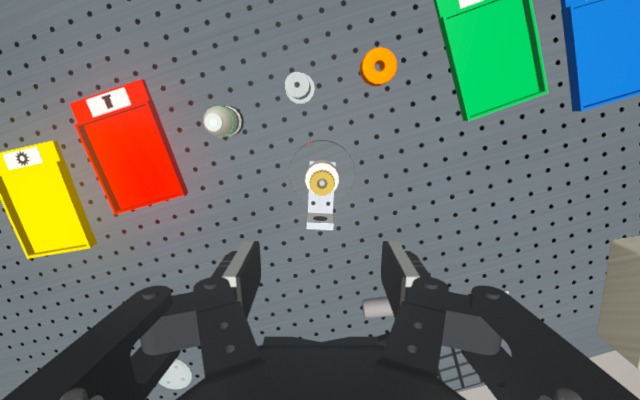

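The wrist view shows the nut at px (322,183), the bracket's upright edge at (307–333, 229), the post at (298,85), the orange ring at (379,65) and the objective at (220,121).

```bash
python3 - <<'E'
from h import *
import pickle
c=pickle.load(open("w1.pkl","rb"))
for n,u,v,z in [("nut",322,183,.065),("upA",307,229,.056),("upB",333.5,230,.056),("post top",298,85,.05),("post base",301,92,.004),("orange top",379,64,.025)]:
    print(n,(px2w(c,u,v,z)*1000).round(1))
go(545.5,-1.5,48,162.5)
E
```

```text
nut [548.5   1.4  65. ]
upA [595.7 -29.7  56. ]
upB [605.1  -1.9  56. ]
post top [448.7   5.6  50. ]
post base [452.2   4.7   4. ]
orange top [449.9  93.4  25. ]
p [549.7   3.4 230.6] yaw 163.9 tool shift [  2.7  -6.6 182.5] wz 1.4103153672982103 tilt 0.25
```

```bash
python3 - <<'E'
from h import *
import pickle
go(547,0,48,162.5)
c=wcam("pics/w2.png"); pickle.dump(c,open("w2.pkl","wb"))
go(547,0,48,162.5); wcam("pics/w3.png"); go(547,0,48,162.5)
h=cv2.imread("pics/w2.png");print(state()["qvel"])
for n,z in [("w1",0),("w2",0)]:
    h=cv2.cvtColor(cv2.imread(f"pics/{n}.png"),cv2.COLOR_BGR2HSV)
    m=cv2.inRange(h,(12,90,90),(28,255,255))[150:215,290:350]; 
    k,l,st,ce=cv2.connectedComponentsWithStats(m); i=1+st[1:,4].argmax(); u,v=ce[i]+[290,150]
    print(n,u,v,st[i],(px2w(pickle.load(open(n+".pkl","rb")),u,v,.065)*1000).round(1))
E
```

```text
p [549.7   3.4 230.6] yaw 163.9 tool shift [  1.7  -4.8 182.5] wz 1.4103153672982103 tilt 0.25
p [548.3   0.8 230.5] yaw 163.9 tool shift [  1.   -1.4 182.5] wz 1.4413282274755659 tilt 0.08
p [547.3  -0.9 230.5] yaw 163.8 tool shift [  0.4   0.9 182.5] wz 1.3490685547851058 tilt 0.06
[-0.04549777 -0.02154527 -0.02701118  0.00637153 -0.01411544 -0.00827462]
w1 321.7136150234742 182.55399061032864 [ 20  20  25  26 426] [548.    1.2  65. ]
w2 316.2601431980907 181.34844868735084 [ 14  19  25  25 419] [548.    1.3  65. ]
```

Request:
move_arm --deltas '[0.4,0,0,22,0,0,1.8,0.4,0,0,22,0,0,0,0.4,0,0,22,0,0,0,0.4,0,0,22,0,0,0,0.4,0,0,22,0,0,0,0.4,0,0,20,0,0,0,0.4,0,0,0,0,0,0,0.4,0,0,0,0,0,0,0.4,0,0,0,0,0,0,0.4,0,0,0,0,0,0]'

```text
t: 4.42
position: [0.5482, -0.0032, 0.103]
eef_rot: [0.158, 0.987, -0.0, 0.001]
contact_force: [-0.8, 0.4, 0.3]
grip_width: 0.0509
finger_force: 0.0
```

```bash
python3 - <<'E'
from h import *
import pickle
go(547,0,48,162)
c=wcam("pics/w4.png")
h=cv2.cvtColor(cv2.imread("pics/w4.png"),cv2.COLOR_BGR2HSV)
m=cv2.inRange(h,(12,90,90),(28,255,255)); m[:, :200]=0; m[:,440:]=0
k,l,st,ce=cv2.connectedComponentsWithStats(m); i=1+st[1:,4].argmax(); u,v=ce[i]
print(u,v,st[i],(px2w(c,u,v,.065)*1000).round(1)); print(state()["grip_width"])
E
```

```text
p [548.2  -3.2 103. ] yaw 161.8 tool shift [ 2.3  2.6 55. ] wz -0.1791829066648063 tilt 0.16
408.98232154769846 31.867911941294196 [ 378    0   62   65 2998] [457.9  78.2  65. ]
0.05137615716745192
```

View pics/w4.png

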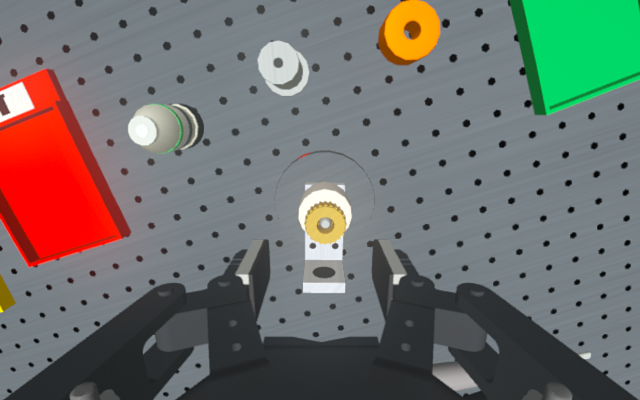

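The nut top is at px (325,225), the fingers' midline is near u=320.5, and the bracket is upright in the image, so the yaw is right. The orange ring (409,31), post (280,65) and objective (145,130) are also in view.

```bash
python3 - <<'E'
from h import *
c=wcam("pics/w5.png"); im=cv2.imread("pics/w5.png")
print("nut",(px2w(c,325,225,.065)*1000).round(1))
for n,u,v,z in [("post top",280,64,.05),("orange",412,28,.025),("uA",304,291,.056),("uB",345,291,.056)]: print(n,(px2w(c,u,v,z)*1000).round(1))
go(547.5,.5,48,162)
E
```

```text
nut [548.9   1.3  65. ]
post top [449.2   5.7  50. ]
orange [450.6  93.7  25. ]
uA [594.7 -29.1  56. ]
uB [603.8  -1.6  56. ]
p [548.2  -2.9 102.9] yaw 161.8 tool shift [ 1.9  3.  54.9] wz -0.16077787637740926 tilt 0.17
```

Request:
move_arm --deltas '[0.4,1.5,3,0,0,0,0,0.4,0,0,18,0,0,0,0.4,0,0,18,0,0,0,0.4,0,0,16,0,0,0,0.4,0,0,0,0,0,0,0.4,0,0,0,0,0,0,0.4,0,0,0,0,0,0,0.4,0,0,0,0,0,0]'

```text
t: 5.18
position: [0.5477, 0.0007, 0.0507]
eef_rot: [0.158, 0.987, 0.0, 0.001]
contact_force: [0.1, -0.6, -0.2]
grip_width: 0.0512
finger_force: 0.0
```

Request:
move_arm --deltas '[0.6,0,0,0,0,0,0,1,0,0,0,0,0,0,1,0,0,0,0,0,0,1,0,0,0,0,0,0,1,0,0,0,0,0,0,1,0,0,0,0,0,0]' --grip_force 30

```text
t: 5.68
position: [0.5472, 0.0004, 0.0502]
eef_rot: [0.158, 0.987, -0.0, 0.001]
contact_force: [-1.4, -0.8, 6.4]
grip_width: 0.0239
finger_force: 30.5
```

Request:
move_arm --deltas '[1,0,0,-6,0,0,0,1,0,0,-14,0,0,0,1,0,0,-20,0,0,0,1,0,0,-20,0,0,0,1,0,0,-20,0,0,0,1,0,0,0,0,0,0,1,0,0,0,0,0,0]'

```text
t: 6.27
position: [0.5475, 0.0007, 0.1302]
eef_rot: [0.158, 0.987, 0.0, 0.001]
contact_force: [-0.4, 0.7, -1.2]
grip_width: 0.0242
finger_force: 30.3
```

```bash
python3 - <<'E'
from h import *
print(state()["t"],state()["grip_width"],state()["contact_force"])
c=wcam("pics/w6.png"); im=cv2.imread("pics/w6.png"); cv2.imwrite("pics/w6c.png",im[120:380,180:460])
go(492,-359,130,162)
E
```

```text
6.2667 0.024189977207666337 [-0.4192554   0.70455376 -1.15068647]
p [546.4   0.8 128.9] yaw 161.9 tool shift [ -60.4 -358.9   -1.1] wz -0.14721951073849482 tilt 0.0
```

View pics/w6c.png

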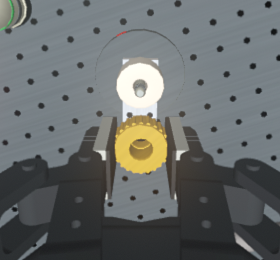

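Request:
move_arm --deltas '[1,-5,-30,0,0,0,0,1,-5,-30,0,0,0,0,1,-5,-30,0,0,0,0,1,-5,-30,0,0,0,0,1,-5,-30,0,0,0,0,1,-5,-30,0,0,0,0,1,-5,-30,0,0,0,0,1,-5,-30,0,0,0,0,1,-5,-30,0,0,0,0,1,-5,-30,0,0,0,0,1,-5,-30,0,0,0,0,1,-5,-29,0,0,0,0,1,0,0,20,0,0,0,1,0,0,20,0,0,0,1,0,0,20,0,0,0,1,0,0,10,0,0,0,1,0,0,0,0,0,0,1,0,0,0,0,0,0]'

```text
t: 7.82
position: [0.4908, -0.3581, 0.0581]
eef_rot: [0.158, 0.988, 0.001, -0.001]
contact_force: [0.5, 0.1, 0.2]
grip_width: 0.0241
finger_force: 30.3
```

```bash
python3 - <<'E'
from h import *
go(492,-359,8.5,162)
c=wcam("pics/w7.png"); print(state()["grip_width"])
E
```

```text
p [ 490.8 -358.1   58.1] yaw 161.9 tool shift [-1.6 -0.6 49.6] wz -0.1356256551862316 tilt 0.18
0.02395131175225633
```

View pics/w7.png

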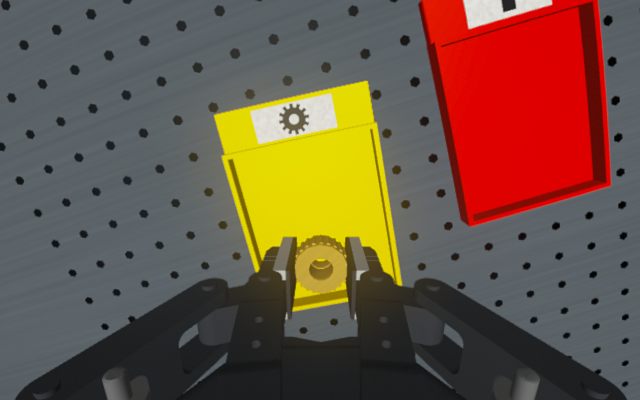

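The nut is over the yellow tray at px (321,265), with tray walls at roughly u 235–395. I lower it and release.

Request:
move_arm --deltas '[1,0,0,15,0,0,0,1,0,0,15,0,0,0,1,0,0,12,0,0,0,1,0,0,5,0,0,0,1,0,0,1.5,0,0,0,1,0,0,0,0,0,0,1,0,0,0,0,0,0]'

```text
t: 8.45
position: [0.4925, -0.3597, 0.0121]
eef_rot: [0.158, 0.987, -0.001, 0.001]
contact_force: [-0.9, 0.6, 0.0]
grip_width: 0.024
finger_force: 30.3
```

Request:
move_arm --deltas '[1,0,0,2,0,0,0,1,0,0,1.5,0,0,0,1,0,0,0,0,0,0,1,0,0,0,0,0,0]'

```text
t: 8.78
position: [0.4924, -0.3598, 0.0083]
eef_rot: [0.158, 0.987, -0.001, 0.001]
contact_force: [-0.2, 0.6, 4.5]
grip_width: 0.0239
finger_force: 30.7
```

Request:
move_arm --deltas '[0.8,0,0,0,0,0,0,0.6,0,0,0,0,0,0,0.5,0,0,0,0,0,0,0.5,0,0,0,0,0,0,0.5,0,0,-15,0,0,0,0.5,0,0,-25,0,0,0,0.5,0,0,-25,0,0,0,0.5,0,0,-25,0,0,0,0.5,0,0,-25,0,0,0,0.5,0,0,0,0,0,0,0.5,0,0,0,0,0,0]'

```text
t: 9.7
position: [0.4927, -0.36, 0.1239]
eef_rot: [0.158, 0.987, -0.001, 0.001]
contact_force: [0.3, 0.3, 0.1]
grip_width: 0.0426
finger_force: 0.0
```

```bash
python3 - <<'E'
from h import *
go(547.5,0.4,100,162); print(state()["grip_width"])
c=wcam("pics/w8.png"); im=cv2.imread("pics/w8.png"); cv2.imwrite("pics/w8c.png",im[80:330,180:460])
E
```

```text
p [ 492.7 -360.   123.9] yaw 161.9 tool shift [ 60.3 359.6  23.1] wz -0.1484086305587482 tilt 0.21
0.042631611108645155
```

View pics/w8c.png

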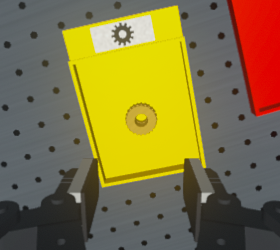

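The nut stands in the yellow tray (crop px (142,118)). Now the white spacer.

Request:
move_arm --deltas '[0.25,5,30,0,0,0,0,0.25,5,30,0,0,0,0,0.25,5,30,0,0,0,0,0.25,5,30,0,0,0,0,0.25,5,30,0,0,0,0,0.25,5,30,0,0,0,0,0.25,5,30,0,0,0,0,0.25,5,30,0,0,0,0,0.25,5,30,0,0,0,0,0.25,5,30,0,0,0,0,0.25,5,30,0,0,0,0,0.25,5,30,0,0,0,0,0.25,0,0,14,0,0,0,0.25,0,0,0,0,0,0,0.25,0,0,0,0,0,0,0.25,0,0,0,0,0,0,0.25,0,0,0,0,0,0]'

```text
t: 11.17
position: [0.5466, 0.0008, 0.1082]
eef_rot: [0.158, 0.987, -0.0, -0.0]
contact_force: [0.3, -0.9, 0.0]
grip_width: 0.0638
finger_force: 0.0
```

```bash
python3 - <<'E'
from h import *
go(547.5,0.4,26,162); print(state()["grip_width"])
E
```

```text
p [546.6   0.8 108.2] yaw 161.8 tool shift [-1.  -0.  82.2] wz -0.23530535199250835 tilt 0.03
0.06382759448764767
```

Request:
move_arm --deltas '[0.25,-1,0,20,0,0,0,0.25,0,0,20,0,0,0,0.25,0,0,20,0,0,0,0.25,0,0,15,0,0,0,0.25,0,0,7,0,0,0,0.25,0,0,0,0,0,0,0.25,0,0,0,0,0,0,0.5,0,0,0,0,0,0,1,0,0,0,0,0,0,1,0,0,0,0,0,0,1,0,0,0,0,0,0,1,0,0,0,0,0,0,1,0,0,0,0,0,0]' --grip_force 30

```text
t: 12.25
position: [0.5491, 0.001, 0.0278]
eef_rot: [0.158, 0.987, -0.0, 0.001]
contact_force: [-0.9, -1.0, 5.6]
grip_width: 0.0365
finger_force: 30.1
```

Request:
move_arm --deltas '[1,0,0,-5,0,0,0,1,0,0,-10,0,0,0,1,0,0,-15,0,0,0,1,0,0,-20,0,0,0,1,0,0,-20,0,0,0,1,0,0,-20,0,0,0,1,0,0,-10,0,0,0,1,0,0,0,0,0,0,1,0,0,0,0,0,0]'

```text
t: 13.0
position: [0.5481, 0.0014, 0.1267]
eef_rot: [0.158, 0.987, 0.0, 0.001]
contact_force: [0.1, 0.2, -0.7]
grip_width: 0.0362
finger_force: 30.9
```

```bash
python3 - <<'E'
from h import *
go(528,359.5,125,180.7); print(state()["grip_width"])
c=wcam("pics/w9.png"); im=cv2.imread("pics/w9.png"); cv2.imwrite("pics/w9c.png",im[80:330,180:460])
E
```

```text
p [548.1   1.4 126.7] yaw 161.9 tool shift [130.7 334.    1.6] wz -18.844870832337932 tilt 0.07
0.03624545221708192
```

View pics/w9c.png

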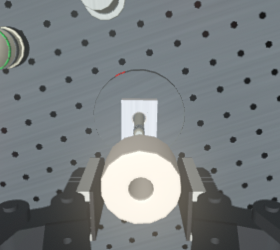

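The spacer is held and the bracket is still on the base. To the blue tray.

Request:
move_arm --deltas '[1,10.9,27.8,0,0,0,0,1,10.9,27.8,0,0,0,0,1,10.9,27.8,0,0,0,0,1,10.9,27.8,0,0,0,0,1,10.9,27.8,0,0,0,0,1,10.9,27.8,0,0,0,0,1,10.9,27.8,0,0,0,0,1,10.9,27.8,0,0,0,0,1,10.9,27.8,0,0,0,0,1,10.9,27.8,0,0,0,0,1,10.9,27.8,0,0,0,0,1,10.9,27.8,0,0,0,0,1,0,0,15,0,0,-6.2,1,0,0,20,0,0,-6.2,1,0,0,20,0,0,-6.2,1,0,0,10,0,0,0,1,0,0,0,0,0,0,1,0,0,0,0,0,0,1,0,0,0,0,0,0]'

```text
t: 14.63
position: [0.5278, 0.3591, 0.0619]
eef_rot: [-0.003, 1.0, 0.0, 0.0]
contact_force: [-0.0, -0.2, 0.1]
grip_width: 0.0362
finger_force: 30.9
```

```bash
python3 - <<'E'
from h import *
go(528,359.5,10.8,180.7); print(state()["grip_width"])
c=wcam("pics/w10.png")
E
```

```text
p [527.8 359.1  61.9] yaw -179.7 tool shift [-0.1  0.4 51.1] wz -0.3552768250766576 tilt 0.04
0.036220349194062834
```

View pics/w10.png

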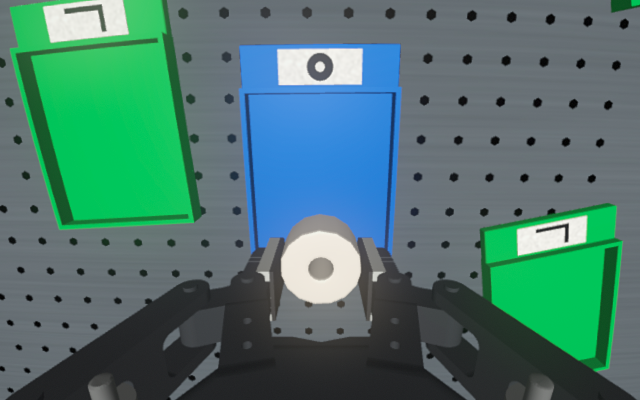

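The spacer is centred laterally over the blue tray (walls u 245–395). I lower it to the floor.

Request:
move_arm --deltas '[1,0,0,15,0,0,0,1,0,0,15,0,0,0,1,0,0,12,0,0,0,1,0,0,5,0,0,0,1,0,0,2,0,0,0,1,0,0,1,0,0,0,1,0,0,0,0,0,0,1,0,0,0,0,0,0]'

```text
t: 15.35
position: [0.5282, 0.3595, 0.0124]
eef_rot: [-0.004, 1.0, 0.0, 0.001]
contact_force: [0.4, -0.9, -0.1]
grip_width: 0.0363
finger_force: 30.9
```

Request:
move_arm --deltas '[1,0,0,1.5,0,0,0,1,0,0,0.5,0,0,0,1,0,0,0,0,0,0,1,0,0,0,0,0,0]'

```text
t: 15.68
position: [0.5283, 0.3596, 0.0108]
eef_rot: [-0.004, 1.0, 0.0, 0.001]
contact_force: [-1.1, 0.1, 4.8]
grip_width: 0.0362
finger_force: 31.4
```

Request:
move_arm --deltas '[0.6,0,0,0,0,0,0,0.4,0,0,0,0,0,0,0.4,0,0,0,0,0,0,0.4,0,0,0,0,0,0,0.4,0,0,-15,0,0,0,0.4,0,0,-25,0,0,0,0.4,0,0,-25,0,0,0,0.4,0,0,-25,0,0,0,0.4,0,0,-25,0,0,0,0.4,0,0,0,0,0,0,0.4,0,0,0,0,0,0]'

```text
t: 16.6
position: [0.5288, 0.3599, 0.1261]
eef_rot: [-0.004, 1.0, 0.001, 0.002]
contact_force: [-0.9, -0.9, 0.0]
grip_width: 0.0513
finger_force: 0.0
```

```bash
python3 - <<'E'
from h import *
# bracket upright centre: stud + 50 mm along yaw -18
a=np.radians(-18); x,y=547.5+50*np.cos(a),.4+50*np.sin(a); print(x,y)
go(x,y,125,72); print(state()["grip_width"])
c=wcam("pics/w11.png"); im=cv2.imread("pics/w11.png"); cv2.imwrite("pics/w11c.png",im[60:330,180:460])
E
```

```text
595.0528258147576 -15.050849718747369
p [528.8 359.9 126.1] yaw -179.5 tool shift [ -63.3 -375.4    0.6] wz 108.45077259794095 tilt 0.24
0.05125327975318226
```

View pics/w11c.png

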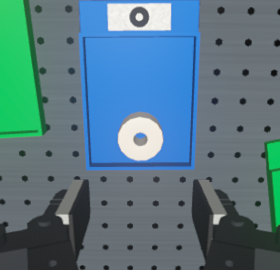

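The white spacer stands in the blue tray with room toward the label side. Now the bracket, gripping its upright plate.

Request:
move_arm --deltas '[0.5,-4.9,-28.9,0,0,0,0,0.5,-4.9,-28.9,0,0,0,0,0.5,-4.9,-28.9,0,0,0,0,0.5,-4.9,-28.9,0,0,0,0,0.5,-4.9,-28.9,0,0,0,0,0.5,-4.9,-28.9,0,0,0,0,0.5,-4.9,-28.9,0,0,0,0,0.5,-4.9,-28.9,0,0,0,0,0.5,-4.9,-28.9,0,0,0,0,0.5,-4.9,-28.9,0,0,0,0,0.5,-4.9,-28.9,0,0,0,0,0.5,-4.9,-28.9,0,0,0,0,0.5,-4.9,-28.9,0,0,0,0]'

```text
t: 17.73
position: [0.5926, -0.0173, 0.1222]
eef_rot: [-0.004, 1.0, 0.0, -0.002]
contact_force: [1.0, -0.4, 0.4]
grip_width: 0.0428
finger_force: 0.0
```

Request:
move_arm --deltas '[0.5,0,0,0,0,0,-7.1,0.5,0,0,0,0,0,-7.1,0.5,0,0,0,0,0,-7.1,0.5,0,0,0,0,0,-7.1,0.5,0,0,0,0,0,-7.1,0.5,0,0,0,0,0,-7.1,0.5,0,0,0,0,0,-7.1,0.5,0,0,0,0,0,-7.1,0.5,0,0,0,0,0,-7.1,0.5,0,0,0,0,0,-7.1,0.5,0,0,20,0,0,0,0.5,0,0,20,0,0,0,0.5,0,0,0,0,0,0,0.5,0,0,0,0,0,0,0.5,0,0,0,0,0,0,0.5,0,0,0,0,0,0]'

```text
t: 19.07
position: [0.5946, -0.0161, 0.085]
eef_rot: [-0.584, 0.812, -0.0, 0.0]
contact_force: [-0.5, -1.3, -0.6]
grip_width: 0.0427
finger_force: 0.0
```

```bash
python3 - <<'E'
from h import *
import pickle
go(595,-15,34,252); print(state()["grip_width"])
c=wcam("pics/w12.png"); pickle.dump(c,open("w12.pkl","wb"))
E
```

```text
p [594.6 -16.1  85. ] yaw -108.5 tool shift [-1.2  0.  51. ] wz -0.5482543362824117 tilt 0.06
0.04269644466033877
```

View pics/w12.png

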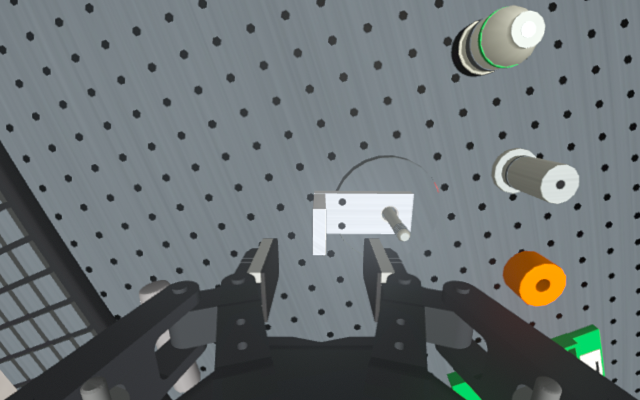

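The upright's top edge is at px (313–326, 208–255), centred on the finger midline (320). I descend and grip.

Request:
move_arm --deltas '[0.5,-1,0,15,0,0,0,0.5,0,0,15,0,0,0,0.5,0,0,14,0,0,0,0.5,0,0,7,0,0,0,0.5,0,0,0,0,0,0,0.5,0,0,0,0,0,0,0.5,0,0,0,0,0,0,0.7,0,0,0,0,0,0,1,0,0,0,0,0,0,1,0,0,0,0,0,0,1,0,0,0,0,0,0,1,0,0,0,0,0,0,1,0,0,0,0,0,0]' --grip_force 40

```text
t: 20.2
position: [0.5952, -0.0152, 0.0341]
eef_rot: [-0.584, 0.812, -0.001, 0.001]
contact_force: [0.5, 0.2, 5.6]
grip_width: 0.0072
finger_force: 41.2
```

Request:
move_arm --deltas '[1,0,0,-4,0,0,0,1,0,0,-8,0,0,0,1,0,0,-12,0,0,0,1,0,0,-15,0,0,0,1,0,0,-15,0,0,0,1,0,0,-15,0,0,0,1,0,0,-15,0,0,0,1,0,0,-11,0,0,0,1,0,0,0,0,0,0,1,0,0,0,0,0,0]'

```text
t: 21.03
position: [0.5944, -0.0151, 0.1287]
eef_rot: [-0.584, 0.812, -0.0, 0.0]
contact_force: [-0.1, 0.5, -1.4]
grip_width: 0.007
finger_force: 40.3
```

```bash
python3 - <<'E'
from h import *
# bracket centre (19mm) to tray centre; plate at +31 mm along tray x; yaw 3.6
a=np.radians(3.6); x,y=474+31*np.cos(a),223+31*np.sin(a); print(x,y)
go(x,y,130,-180+93.6-.3); print(state()["grip_width"])
c=wcam("pics/w13.png"); im=cv2.imread("pics/w13.png"); cv2.imwrite("pics/w13c.png",im[100:400,180:500])
E
```

```text
504.9388285812764 224.9465061054087
p [594.4 -15.1 128.7] yaw -108.5 tool shift [-199.1  161.2   -1.4] wz -21.84849466354524 tilt 0.03
0.0070061426668283095
```

View pics/w13c.png

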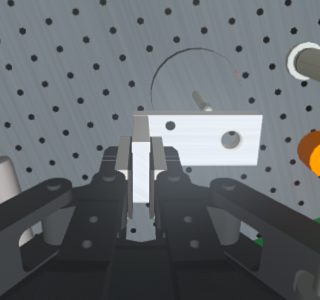

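The bracket is held clear of the stud. To the green tray.

Request:
move_arm --deltas '[1,-22.1,17.9,0,0,0,0,1,-22.1,17.9,0,0,0,0,1,-22.1,17.9,0,0,0,0,1,-22.1,17.9,0,0,0,0,1,-22.1,17.9,0,0,0,0,1,-22.1,17.9,0,0,0,0,1,-22.1,17.9,0,0,0,0,1,-22.1,17.9,0,0,0,0,1,-22.1,17.9,0,0,0,0,1,0,0,0,0,0,-5.4,1,0,0,0,0,0,-5.4,1,0,0,0,0,0,-5.4,1,0,0,15,0,0,-5.4,1,0,0,20,0,0,0,1,0,0,15,0,0,0,1,0,0,0,0,0,0,1,0,0,0,0,0,0,1,0,0,0,0,0,0]'

```text
t: 22.58
position: [0.5048, 0.2246, 0.0784]
eef_rot: [0.726, -0.688, -0.0, 0.0]
contact_force: [0.5, 0.7, -0.3]
grip_width: 0.0071
finger_force: 40.3
```

```bash
python3 - <<'E'
from h import *
go(505,225,25,-86.7); print(state()["grip_width"])
c=wcam("pics/w14.png")
E
```

```text
p [504.8 224.6  78.4] yaw -87.0 tool shift [-0.4 -0.3 53.4] wz -0.25353099512454946 tilt 0.03
0.007128518272740004
```

View pics/w14.png

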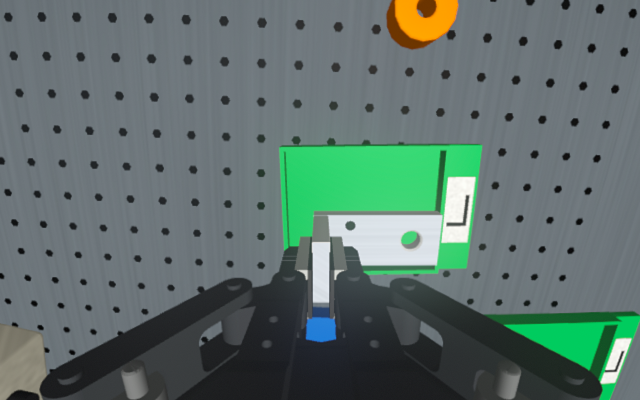

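The foot spans u 315–441. Projected to the floor it sits about 20 mm from either end wall, so it is centred. I lower it.

Request:
move_arm --deltas '[1,0,0,15,0,0,0,1,0,0,15,0,0,0,1,0,0,12,0,0,0,1,0,0,5,0,0,0,1,0,0,3,0,0,0,1,0,0,1.5,0,0,0,1,0,0,1,0,0,0,1,0,0,0,0,0,0,1,0,0,0,0,0,0]'

```text
t: 23.38
position: [0.5055, 0.2249, 0.0265]
eef_rot: [0.726, -0.688, 0.0, -0.001]
contact_force: [-0.1, 0.1, -1.3]
grip_width: 0.0071
finger_force: 40.2
```

Request:
move_arm --deltas '[1,0,0,1,0,0,0,1,0,0,1,0,0,0,1,0,0,0,0,0,0,1,0,0,0,0,0,0]'

```text
t: 23.72
position: [0.5056, 0.2249, 0.0251]
eef_rot: [0.726, -0.688, 0.0, -0.001]
contact_force: [-2.1, -0.6, 6.8]
grip_width: 0.0069
finger_force: 41.4
```

Request:
move_arm --deltas '[0.8,0,0,0,0,0,0,0.6,0,0,0,0,0,0,0.6,0,0,0,0,0,0,0.6,0,0,0,0,0,0,0.6,0,0,-15,0,0,0,0.6,0,0,-25,0,0,0,0.6,0,0,-25,0,0,0,0.6,0,0,-25,0,0,0,0.6,0,0,0,0,0,0,0.6,0,0,0,0,0,0]'

```text
t: 24.55
position: [0.5064, 0.2252, 0.1153]
eef_rot: [0.726, -0.688, 0.001, -0.002]
contact_force: [-0.4, -0.1, -0.1]
grip_width: 0.0341
finger_force: 0.0
```

```bash
python3 - <<'E'
from h import *
go(449.5,92.5,115,181); print(state()["grip_width"])
c=wcam("pics/w15.png"); im=cv2.imread("pics/w15.png"); cv2.imwrite("pics/w15c.png",im[100:320,200:500])
E
```

```text
p [506.4 225.2 115.3] yaw -86.9 tool shift [129.5  63.9  -0. ] wz 92.05462591418296 tilt 0.22
0.034118794906421494
```

View pics/w15c.png

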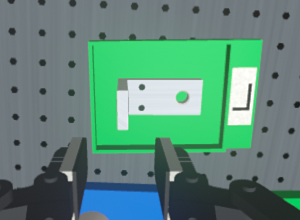

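The bracket stands flat in the green tray. Now the orange spacer.

Request:
move_arm --deltas '[0.25,21.6,10.7,0,0,0,0,0.25,21.6,10.7,0,0,0,0,0.25,21.6,10.7,0,0,0,0,0.25,21.6,10.7,0,0,0,0,0.25,21.6,10.7,0,0,0,0,0.25,21.6,10.7,0,0,0,0,0.25,0,0,0,0,0,7,0.25,0,0,0,0,0,7,0.25,0,0,0,0,0,7,0.25,0,0,0,0,0,7,0.25,0,0,0,0,0,7,0.25,0,0,0,0,0,7,0.25,0,0,0,0,0,7,0.25,0,0,0,0,0,7,0.25,0,0,0,0,0,7,0.25,0,0,0,0,0,7,0.25,0,0,0,0,0,7,0.25,0,0,0,0,0,7,0.25,0,0,0,0,0,7,0.25,0,0,0,0,0,0]'

```text
t: 26.27
position: [0.4463, 0.0918, 0.1122]
eef_rot: [-0.017, 1.0, -0.0, -0.002]
contact_force: [-0.8, 1.7, -0.8]
grip_width: 0.064
finger_force: 0.0
```

Request:
move_arm --deltas '[0.25,0,0,20,0,0,0,0.25,0,0,20,0,0,0,0.25,0,0,10,0,0,0,0.25,0,0,0,0,0,0,0.25,0,0,0,0,0,0,0.25,0,0,0,0,0,0]'

```text
t: 26.77
position: [0.4477, 0.0918, 0.0639]
eef_rot: [-0.019, 1.0, -0.0, -0.0]
contact_force: [0.2, -0.1, -0.5]
grip_width: 0.0641
finger_force: 0.0
```

```bash
python3 - <<'E'
from h import *
go(449.5,92.5,8,181); print(state()["grip_width"])
c=wcam("pics/w16.png")
h=cv2.cvtColor(cv2.imread("pics/w16.png"),cv2.COLOR_BGR2HSV)
m=cv2.inRange(h,(5,150,200),(18,255,255))
k,l,st,ce=cv2.connectedComponentsWithStats(m)
for i in range(1,k):
    if st[i,4]>300: print(st[i],ce[i],(px2w(c,*ce[i],.025)*1000).round(1))
E
```

```text
p [447.7  91.8  63.9] yaw -177.9 tool shift [-1.8  0.6 55.9] wz 1.1254615339006477 tilt 0.01
0.06409417901711509
[ 293  205   58   52 1990] [321.5241206  231.72211055] [452.1  93.8  25. ]
```

Request:
move_arm --deltas '[0.25,-2.5,0,15,0,0,1,0.25,0,0,15,0,0,0,0.25,0,0,15,0,0,0,0.25,0,0,10,0,0,0,0.25,0,0,0,0,0,0,0.25,0,0,0,0,0,0,0.5,0,0,0,0,0,0,1,0,0,0,0,0,0,1,0,0,0,0,0,0,1,0,0,0,0,0,0,1,0,0,0,0,0,0]' --grip_force 30

```text
t: 27.73
position: [0.4514, 0.0921, 0.0101]
eef_rot: [-0.009, 1.0, 0.0, 0.001]
contact_force: [-1.4, -0.2, 5.2]
grip_width: 0.0369
finger_force: 29.5
```

Request:
move_arm --deltas '[1,0,0,-5,0,0,0,1,0,0,-15,0,0,0,1,0,0,-20,0,0,0,1,0,0,-20,0,0,0,1,0,0,-20,0,0,0,1,0,0,-10,0,0,0,1,0,0,0,0,0,0,1,0,0,0,0,0,0]'

```text
t: 28.4
position: [0.4509, 0.092, 0.0995]
eef_rot: [-0.009, 1.0, 0.0, 0.001]
contact_force: [-0.6, -0.2, -1.8]
grip_width: 0.0372
finger_force: 30.2
```

```bash
python3 - <<'E'
from h import *
go(475,359,100,180.7); print(state()["grip_width"])
E
```

```text
p [450.9  92.   99.5] yaw -178.9 tool shift [-29.  266.5  -0.4] wz 0.3555265876861995 tilt 0.12
0.03718945187363077
```

Request:
move_arm --deltas '[1,-2.9,26.6,0,0,0,0,1,-2.9,26.6,0,0,0,0,1,-2.9,26.6,0,0,0,0,1,-2.9,26.6,0,0,0,0,1,-2.9,26.6,0,0,0,0,1,-2.9,26.6,0,0,0,0,1,-2.9,26.6,0,0,0,0,1,-2.9,26.6,0,0,0,0,1,-2.9,26.6,0,0,0,0,1,-2.9,26.6,0,0,0,0.4,1,0,0,15,0,0,0,1,0,0,10,0,0,0,1,0,0,0,0,0,0,1,0,0,0,0,0,0,1,0,0,0,0,0,0]'

```text
t: 29.65
position: [0.4738, 0.3573, 0.0734]
eef_rot: [-0.005, 1.0, -0.001, -0.001]
contact_force: [-0.1, 0.2, -1.3]
grip_width: 0.0369
finger_force: 30.4
```

```bash
python3 - <<'E'
from h import *
go(475,359,13,180.7); print(state()["grip_width"])
c=wcam("pics/w17.png"); im=cv2.imread("pics/w17.png"); cv2.imwrite("pics/w17c.png",im[60:360,160:480])
E
```

```text
p [473.8 357.3  73.4] yaw -179.4 tool shift [-1.3  1.7 60.4] wz -0.11081471552665789 tilt 0.1
0.03690945744539373
```

View pics/w17c.png

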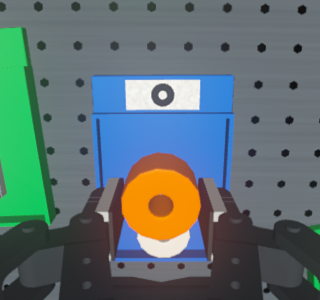

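The orange spacer is over the label half of the blue tray, with the white one behind it. I lower it.

Request:
move_arm --deltas '[1,0,1.5,15,0,0,0,1,0,0,15,0,0,0,1,0,0,15,0,0,0,1,0,0,8,0,0,0,1,0,0,4,0,0,0,1,0,0,2,0,0,0,1,0,0,0,0,0,0,1,0,0,0,0,0,0]'

```text
t: 30.37
position: [0.4749, 0.3602, 0.0156]
eef_rot: [-0.006, 1.0, 0.0, 0.001]
contact_force: [0.1, 0.4, -0.7]
grip_width: 0.0371
finger_force: 30.4
```

Request:
move_arm --deltas '[1,0,0,1.5,0,0,0,1,0,0,1,0,0,0,1,0,0,0.5,0,0,0,1,0,0,0,0,0,0,1,0,0,0,0,0,0]'

```text
t: 30.78
position: [0.475, 0.3603, 0.0132]
eef_rot: [-0.006, 1.0, 0.0, 0.001]
contact_force: [-1.5, -1.3, 5.5]
grip_width: 0.0367
finger_force: 30.9
```

Request:
move_arm --deltas '[0.6,0,0,0,0,0,0,0.4,0,0,0,0,0,0,0.4,0,0,0,0,0,0,0.4,0,0,0,0,0,0,0.4,0,0,-15,0,0,0,0.4,0,0,-25,0,0,0,0.4,0,0,-25,0,0,0,0.4,0,0,-25,0,0,0,0.4,0,0,-25,0,0,0,0.4,0,0,0,0,0,0,0.4,0,0,0,0,0,0]'

```text
t: 31.7
position: [0.4757, 0.3608, 0.1285]
eef_rot: [-0.006, 1.0, 0.001, 0.002]
contact_force: [-0.2, -0.2, -0.3]
grip_width: 0.0512
finger_force: 0.0
```

```bash
python3 - <<'E'
from h import *
go(447.5,4,110,180.7); print(state()["grip_width"])
c=wcam("pics/w18.png"); im=cv2.imread("pics/w18.png"); cv2.imwrite("pics/w18c.png",im[60:360,160:480])
E
```

```text
p [475.7 360.8 128.5] yaw -179.3 tool shift [  32.3 -356.5   17.7] wz -0.04592755133830906 tilt 0.23
0.05116487315275673
```

View pics/w18c.png

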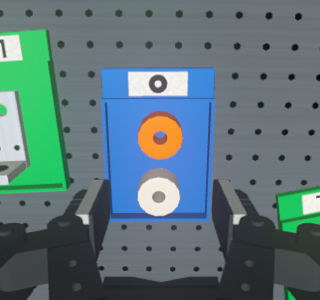

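Both spacers stand flat side by side in the blue tray. Now the post.

Request:
move_arm --deltas '[0.35,2.5,-27.4,0,0,0,0,0.35,2.5,-27.4,0,0,0,0,0.35,2.5,-27.4,0,0,0,0,0.35,2.5,-27.4,0,0,0,0,0.35,2.5,-27.4,0,0,0,0,0.35,2.5,-27.4,0,0,0,0,0.35,2.5,-27.4,0,0,0,0,0.35,2.5,-27.4,0,0,0,0,0.35,2.5,-27.4,0,0,0,0,0.35,2.5,-27.4,0,0,0,0,0.35,2.5,-27.4,0,0,0,0,0.35,2.5,-27.4,0,0,0,0,0.35,2.5,-27.4,10,0,0,0,0.35,0,0,15,0,0,0,0.35,0,0,0,0,0,0,0.35,0,0,0,0,0,0,0.35,0,0,0,0,0,0,0.35,0,0,0,0,0,0]'

```text
t: 33.25
position: [0.446, 0.004, 0.102]
eef_rot: [-0.006, 1.0, 0.0, 0.0]
contact_force: [0.6, 0.2, -0.6]
grip_width: 0.0556
finger_force: 0.0
```

```bash
python3 - <<'E'
from h import *
go(447.5,4,22,180.7); print(state()["grip_width"])
c=wcam("pics/w19.png"); g=cv2.imread("pics/w19.png"); cv2.imwrite("pics/w19c.png",g[60:360,80:480])
R=c["R"];t=c["t"]
for P in [(.4475,.004,.05)]: print(cv2.projectPoints(np.array([P]),cv2.Rodrigues(R)[0],t,np.array(c["K"]),np.array(c["dist"]))[0])
E
```

```text
p [446.   4. 102.] yaw -179.3 tool shift [-1.5 -0.1 80. ] wz 0.027884774802032553 tilt 0.0
0.05556637005322302
[[[318.6350992  220.40012503]]]
```

View pics/w19c.png

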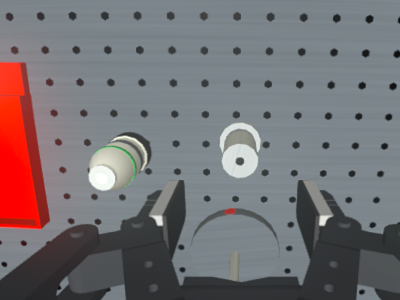

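The post top is at full px (320,221), matching the prediction. The objective (crop (110,165)) is clear of the left finger. I descend and grip.

Request:
move_arm --deltas '[0.35,-1.5,0,18,0,0,0,0.35,0,0,20,0,0,0,0.35,0,0,20,0,0,0,0.35,0,0,15,0,0,0,0.35,0,0,7,0,0,0,0.35,0,0,0,0,0,0,0.35,0,0,0,0,0,0,0.6,0,0,0,0,0,0,1,0,0,0,0,0,0,1,0,0,0,0,0,0,1,0,0,0,0,0,0,1,0,0,0,0,0,0,1,0,0,0,0,0,0]' --grip_force 50

```text
t: 34.38
position: [0.4485, 0.0034, 0.023]
eef_rot: [-0.006, 1.0, -0.0, 0.001]
contact_force: [0.3, 1.6, 5.6]
grip_width: 0.0234
finger_force: 48.7
```

Request:
move_arm --deltas '[1,0,0,-5,0,0,0,1,0,0,-15,0,0,0,1,0,0,-20,0,0,0,1,0,0,-20,0,0,0,1,0,0,-20,0,0,0,1,0,0,-20,0,0,0,1,0,0,0,0,0,0,1,0,0,0,0,0,0]'

```text
t: 35.05
position: [0.4485, 0.0032, 0.1227]
eef_rot: [-0.006, 1.0, -0.0, 0.001]
contact_force: [-0.1, 0.1, -2.5]
grip_width: 0.0236
finger_force: 49.1
```

```bash
python3 - <<'E'
from h import *
go(465,-216.5,120,180.7); print(state()["grip_width"])
E
```

```text
p [448.5   3.2 122.7] yaw -179.3 tool shift [ -14.  -219.9    2.9] wz -0.04968619285591558 tilt 0.17
0.023639929820357054
```

Request:
move_arm --deltas '[1,-1.6,-24.4,0,0,0,0,1,-1.6,-24.4,0,0,0,0,1,-1.6,-24.4,0,0,0,0,1,-1.6,-24.4,0,0,0,0,1,-1.6,-24.4,0,0,0,0,1,-1.6,-24.4,0,0,0,0,1,-1.6,-24.4,0,0,0,0,1,-1.6,-24.4,0,0,0,0,1,-1.6,-24.4,0,0,0,0,1,0,0,15,0,0,0,1,0,0,20,0,0,0,1,0,0,15,0,0,0,1,0,0,0,0,0,0,1,0,0,0,0,0,0,1,0,0,0,0,0,0]'

```text
t: 36.3
position: [0.464, -0.2158, 0.0716]
eef_rot: [-0.006, 1.0, 0.0, -0.0]
contact_force: [-0.5, 0.3, -1.0]
grip_width: 0.0238
finger_force: 49.4
```

```bash
python3 - <<'E'
from h import *
go(465,-216.5,26,180.7); print(state()["grip_width"])
c=wcam("pics/w20.png"); h=cv2.cvtColor(cv2.imread("pics/w20.png"),cv2.COLOR_BGR2HSV)
m=cv2.inRange(h,(0,150,90),(5,255,255))
for v in (80,120,160,200):
    u=np.where(m[v])[0]
    if len(u): print(v,u.min(),u.max(),(px2w(c,u.min(),v,.014)*1000).round(),(px2w(c,u.max(),v,.014)*1000).round())
u=np.where(m[:,320])[0]; print(u.min() if len(u) else None, (px2w(c,320,u.min(),.008)*1000).round() if len(u) else None)
E
```

```text
p [ 464.  -215.8   71.6] yaw -179.3 tool shift [-1.  -0.8 45.6] wz -0.03863185000568592 tilt 0.05
0.023796298199673604
120 250 395 [ 400. -260.   14.] [ 399. -168.   14.]
160 249 394 [ 426. -262.   14.] [ 425. -167.   14.]
200 250 390 [ 453. -263.   14.] [ 452. -167.   14.]
95 [ 384. -216.    8.]
```

Measured red tray: walls at y −263 and −167, label edge at x ≈ 383 mm, so its centre is about (466, −215). The pose agrees, so I lower the post.

Request:
move_arm --deltas '[1,0,0,15,0,0,0,1,0,0,13,0,0,0,1,0,0,8,0,0,0,1,0,0,4,0,0,0,1,0,0,2,0,0,0,1,0,0,1,0,0,0,1,0,0,0,0,0,0,1,0,0,0,0,0,0]'

```text
t: 37.02
position: [0.4648, -0.2163, 0.0294]
eef_rot: [-0.006, 1.0, -0.0, 0.0]
contact_force: [-0.2, 0.8, -1.8]
grip_width: 0.0235
finger_force: 49.4
```

Request:
move_arm --deltas '[1,0,0,1.5,0,0,0,1,0,0,1.5,0,0,0,1,0,0,0.5,0,0,0,1,0,0,0,0,0,0,1,0,0,0,0,0,0]'

```text
t: 37.43
position: [0.4647, -0.2163, 0.026]
eef_rot: [-0.006, 1.0, -0.0, 0.0]
contact_force: [-1.3, 0.2, 5.6]
grip_width: 0.0241
finger_force: 50.1
```

Contact at the expected height. I release and lift, then move away toward +y.

Request:
move_arm --deltas '[0.8,0,0,0,0,0,0,0.6,0,0,0,0,0,0,0.45,0,0,0,0,0,0,0.45,0,0,0,0,0,0,0.45,0,0,-15,0,0,0,0.45,0,0,-25,0,0,0,0.45,0,0,-25,0,0,0,0.45,0,0,-25,0,0,0,0.45,0,0,-25,0,0,0,0.45,0,0,-25,0,0,0,0.45,0,0,0,0,0,0,0.45,0,0,0,0,0,0,0.45,0,0,0,0,0,0]'

```text
t: 38.52
position: [0.464, -0.2158, 0.1646]
eef_rot: [-0.006, 1.0, 0.0, -0.0]
contact_force: [-0.0, -0.3, -0.1]
grip_width: 0.0469
finger_force: 0.0
```

```bash
python3 - <<'E'
from h import *
go(465,-216,150); c=wcam("pics/w21.png"); g=cv2.imread("pics/w21.png"); h=cv2.cvtColor(g,cv2.COLOR_BGR2HSV)
pr=lambda P:cv2.projectPoints(np.array([P],float),cv2.Rodrigues(c["R"])[0],c["t"],np.array(c["K"]),np.array(c["dist"]))[0][0,0]
print("expected top/base px",pr((.465,-.2163,.053)),pr((.465,-.2163,.003)))
m=cv2.inRange(h,(0,0,120),(180,70,255)); red=cv2.inRange(h,(0,150,60),(5,255,255))
x,y,w,hh=cv2.boundingRect(max(cv2.findContours(red,0,2)[0],key=cv2.contourArea)); print("tray",x,y,w,hh)
m2=np.zeros_like(m); m2[y:y+hh,x:x+w]=m[y:y+hh,x:x+w]
k,l,st,ce=cv2.connectedComponentsWithStats(m2)
for i in range(1,k):
    if st[i,4]>80: print(st[i],ce[i])
E
```

```text
p [ 464.  -215.8  164.6] yaw -179.3 tool shift [-1.  -0.2 14.6] wz None tilt 0.04
expected top/base px [318.61049719 196.71517354] [318.94585926 183.93493492]
tray 271 100 103 145
[ 296  104   54   23 1058] [321.99716446 115.02741021]
[ 304  168   33   41 1026] [319.78654971 187.36842105]
```

```bash
python3 -c "
from rig import *
print(hand_in())"
```

```text
the job is handed in; nothing more can be done
None
```

I handed the job in at about 38.5 s with all five parts released upright in their trays; I saw no sign of contact with the objective, and `hand_in()` returned no verdict. I viewed 18 pictures instead of the allowed 14, and checked the post's placing by image measurement only, not by viewing it.

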